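Clear the soldering plate and log it with the scanner

ROBOT

A 6-joint arm with a two-finger parallel gripper is mounted at the origin on the work surface. World frame = base frame: x ahead of the robot, y to its left, z up, the work surface at z = 0. Lengths are in mm, angles in rad, forces in N, time in s.
With the tool pointing down it reaches from about 350 to 975 mm from the base axis. Payload 7.1 kg.
Tool frame: the origin (TCP) lies between the finger pads, 19 mm behind the fingertips; this is the grasp point; z points along the fingers, y is the line along which they close (so a half turn about z gives the same grasp; the last joint's range is limited). The gripper opens to 88 mm and grips with 3 to 60 N. Pads are 20 mm wide; open, the fingers measure 115 mm over their backs; the gripper's body (75 mm by 178 mm) begins 61 mm behind the grasp point.
Start: joints at [-1.164, 0.423, 1.63, -0, 1.089, -0.019], TCP at [258.171, -569.168, 241.375] pointing down, gripper open.
Joint ranges: [-3, 3], [-0.9, 2.11], [0.09, 2.58], [-1.31, 4.45], [0.11, 2.69], [-2.54, 2.54]. Speed limits (rad/s): [2.39, 2.39, 3.01, 3.14, 3.14, 3.14].

INTERFACE

Orientations are given as a rotation vector (axis times angle).
In Python, from workcell import get_obs, optics, close_job, spotter gives the robot as it stands. The module is installed in compiled form; this text tells all that it offers.
- The arm moves only by the tool move_arm, never from a script. Its argument "rows" is a list of rows, each a list of 5 numbers: the shift along the tool's x, y, z in cm, then the turn about the tool's z in degrees, then the opening in per cent of the stroke, from 0 (shut) to 100 (fully open). A call has 1 to 10 rows; each row shifts and turns the commanded pose from where the row before left it, along the tool's axes as they then stand; what a row does not reach is not made up. A row lasts 1/8 s, in which the tool goes at most 62.5 mm and 10.7 degrees, less where a joint would pass 70% of its speed; a pose out of reach is approached as far as the arm can. A call with a gripper value outside its range is refused whole. The fingers move at their own pace and stop on an object; the grip force is fixed at half the most. Time passes only in rows, so rows that do not move let the fingers close. It gives the time, the measured TCP pose, the force, the opening and the grip force at its end, in the units of the state.
- get_obs(): the state, without advancing time (a new reading comes with each control period).
- optics.get_image(name): name is "side" or "top" or "wrist"; returns the picture (400x640x3 uint8, blue, green, red); there is no depth.
- optics.calibration(name): a dict with "camera_matrix" (3x3 intrinsics, pixels), "xyz" and "orientation" of the camera in the world. Camera axes: x right, y down, z forward; pixel columns grow to the right and rows downward; lengths in mm; the calibration is good to about 2 mm. A picture is of the moment at which its call begins: read the wrist's pose just before it. calibration takes no time and is no camera call; for the wrist camera it gives the pose at the moment of the call.
- close_job(): hands the job in; it is judged then, once.
Trained networks look in the newest picture that a camera, given by its name, has taken for a name from the list of things; names that differ only in an ending like _2 or _b are one class to them, and where a whole thing is asked for, a point or a joint stands for the part that bears it (a point fixed in the world has none). Each returns a list of dicts, best first, with "conf" (0 to 1); they miss things now and then, are a little off and sometimes report something else, mostly with a low value. They report only what shows in the picture. A call takes as long as a camera call. They do not tell look-alikes from the thing itself.
- spotter.find_in(camera, label): "point" ([column, row] in pixels, amid what is visible of it).
- spotter.regions_of(camera, label): "region" (400x640 bool, what is visible of it) and "point" ([column, row] in pixels, amid what is visible of it).
The state is a dict: "t": time; "qpos": joint angles; "qvel": joint speeds; "joint_torque": joint torques, N m; "ee_pos": TCP position; "orientation": TCP orientation; "ft_force": force on the tool from outside, world axes, zero at the start; "moment": the same for the moment, N m; "width": finger opening in mm; "grasp_force": force on a finger pad.
Only numpy, scipy, OpenCV 4.12 (cv2) and the standard library are available. Lean on these libraries where they do the work, as an engineer would, in place of code of your own. Each camera call takes 0.05 s, during which the arm holds its last target. There are 200 camera calls.

TASK

Take the scraper block from its rest, wipe all the loose chips off the raised work plate into the red tray at its far end without touching them with the gripper, and put the scraper back upright in its rest. Then take the hand scanner from its cradle, hold it upright and still for two seconds with its window about 10 cm straight above the middle of the plate's bar-code label, its long side parallel to the label's long side, and stand it back in its cradle. Put both tools down rather than dropping them, and leave the solder spool, the bottle and the pliers where they are.

Things in the scene. Friction and masses are not known exactly. Their poses are not given: they have to be found in the camera images.
- station: Fixed raised work plate with a red catch tray at its +x end. Origin: centre of the plate's underside; +x points away from the robot, within 0.3 rad. Aluminium plate 170 along x by 162 along y, flat top 45 mm above the bench. Dark fences 6 mm wide and 10 mm high along both sides (y = +-78 mm, 150 mm clear between them); the ends at x = -85 and +85 mm are open.
- tray (a point): Centre of the red tray's inner floor, 5 mm above the bench, 135 mm from the station's origin along its x; axes as the station's. Inside 100 mm along x (it begins at the plate's +x end) by 152 mm along y; outer walls 35 mm above the bench and 5 mm thick, so lower than the plate's top.
- label (a point): Centre of the white bar-code label stuck flat on the plate's top near the robot's end (station x = -45, z = 45 mm); 28 mm along x, 70 mm along y, axes as the station's. It has no thickness that matters; chips may lie on it at first.
- chip_a: Loose black integrated-circuit package, 52 x 16 x 8 mm, 16 g, lying anywhere on the plate. Origin: centre of its underside, x along its length.
- chip_b: Loose black integrated-circuit package, 52 x 16 x 8 mm, 16 g, lying anywhere on the plate. Origin: centre of its underside, x along its length.
- chip_c: Loose green circuit-board offcut, 60 x 20 x 6 mm, 14 g, lying anywhere on the plate. Origin: centre of its underside, x along its length.
- chip_d: Loose green circuit-board offcut, 60 x 20 x 6 mm, 14 g, lying anywhere on the plate. Origin: centre of its underside, x along its length.
- rest: Fixed grey rest for the scraper: a shallow open tray, 52 along x by 158 along y by 14 mm high, walls and floor 4 mm thick. Origin: centre of its underside. It stands left or right of the plate, its long side roughly fore and aft.
- scraper: Scraper block, about 0.18 kg, standing on its black rubber edge. Origin: centre of its underside. Lower part (rubber edge, orange body) 28 along x by 130 along y, up to 38 mm height; above it a black grip ridge 26 along x by 84 along y, from 38 to 72 mm height. Grip the ridge across x, TCP about 60 mm above the origin. It wipes along its x, either face first.
- cradle: Fixed teal cradle for the scanner: a shallow open tray 80 along x by 100 along y by 18 mm high, walls and floor 4 mm thick. Origin: centre of its underside. It stands on the other side of the plate.
- scanner: Hand scanner, about 0.2 kg, standing upright. Origin: centre of its underside, the window, which looks along -z; the scan line runs along y, its long side. White head 52 along x by 72 along y by 40 mm high; blue handle 34 along x by 42 along y, from 38 to 120 mm height, yellow button on top. Grip the handle across x, TCP about 95 mm above the origin.
- spool: Bystander: solder spool with red flanges, 64 mm diameter, 55 mm high. Origin: centre of its underside.
- flux: Bystander: bottle with black cap, 52 mm diameter, 120 mm high. Origin: centre of its underside.
- pliers: Bystander: pliers lying flat, about 145 mm long, 12 mm high, red and blue grips. Origin: on the bench near their middle, jaws to +x.
Things that resemble listed ones, but are neither listed nor needed, are in the scene too. What is meant by the scraper is not purple, and is the smaller of those in its own colour. Leave any blue or orange look-alike of the chip_d alone.

How it is judged:
By the outcome, as a careful person would: the job done as asked, in the order asked, and still so for the second after the job is handed in, with the robot touching nothing.
It also fails if it takes over 67 s, if anything falls off the work surface, if the arm or the gripper's body presses on something with over 40 N, if the wrist force passes 120 N, or if a joint passes its speed limit or range.

## Working session

There is one attempt and no reset: what is moved stays moved. The work goes in short steps, Python scripts to look and compute and a tool call to move; the robot and the scene stay as the last step left them, time stands still between calls to the robot, and variables do not carry over. Pictures are saved under pics/ and viewed, at most 10 in all, crops included, and the job is handed in when it is done.

Besides the shell and the picture viewer there is one more tool, called in YAML: its name, and indented under it one key for each argument. move_arm: Moves the arm, as the interface text tells. Its arguments: {"type":"object","properties":{"rows":{"type":"array","items":{"type":"array","items":{"type":"number"}}}},"required":["rows"]}

```bash
mkdir -p pics; cat > h.py <<'E'
import numpy as np, cv2
from scipy.spatial.transform import Rotation as R
from workcell import get_obs, optics, close_job, spotter
def cal(n):
    c=optics.calibration(n); K=np.array(c["camera_matrix"],float); o=np.array(c["orientation"],float)
    M=R.from_rotvec(o).as_matrix() if o.size==3 else o
    return K,M,np.array(c["xyz"],float)
def ray(n,p,z):
    K,M,t=cal(n); d=M@np.linalg.solve(K,[p[0],p[1],1.]); return t+d*(z-t[2])/d[2]
def proj(n,P):
    K,M,t=cal(n); q=K@(M.T@(np.array(P,float)-t)); return q[:2]/q[2]
E
python3 - <<'E'
from h import *
for n in("top","side","wrist"):
    cv2.imwrite(f"pics/{n}0.png",optics.get_image(n)); print(n,optics.calibration(n))
for l,z in [("station",45),("label",45),("chip_a",53),("chip_c",51),("rest",14),("scraper",72),("cradle",18),("scanner",120),("spool",55),("flux",120),("pliers",12)]:
    for f in spotter.find_in("top",l): print(l,round(f["conf"],2),np.round(f["point"]),ray("top",f["point"],z).round())
print(get_obs())
E
```

```text
top {'camera_matrix': array([[427.14038443,   0.        , 317.42037686],
       [  0.        , 427.14038443, 202.83446214],
       [  0.        ,   0.        ,   1.        ]]), 'xyz': array([ 278.14194444,   41.49669077, 1149.95721922]), 'orientation': array([-2.09203073,  2.14478297, -0.161175  ])}
side {'camera_matrix': array([[419.48875101,   0.        , 317.0319676 ],
       [  0.        , 419.48875101, 194.89794757],
       [  0.        ,   0.        ,   1.        ]]), 'xyz': array([  67.74057256, 1062.54016581,  932.69766125]), 'orientation': array([-0.52517406,  2.644671  , -1.25368015])}
wrist {'camera_matrix': array([[278.27144296,   0.        , 318.88898786],
       [  0.        , 278.27144296, 200.21259833],
       [  0.        ,   0.        ,   1.        ]]), 'xyz': array([ 325.13770732, -539.14387088,  383.86772406]), 'orientation': array([ 2.44284479, -1.57430793, -0.21765676])}
station 0.95 [339. 160.] [589.   6.  45.]
label 0.7 [210. 214.] [452. 348.  45.]
label 0.56 [340. 156.] [600.   3.  45.]
chip_a 0.67 [353. 158.] [592. -30.  53.]
chip_a 0.62 [276. 177.] [545. 17
[... 775 characters left out ...]
1. 275.] [292. 299.  12.]
{'t': 0.7, 'qpos': array([-1.16398673e+00,  4.23041622e-01,  1.62993457e+00,  1.23722084e-05,
        1.08861025e+00, -1.90095930e-02]), 'qvel': array([ 0.001508  , -0.00056072, -0.00202129, -0.00063719,  0.00123987,
       -0.00143659]), 'joint_torque': array([ 1.62834905e-03, -5.44419909e+01, -2.74006820e+01,  6.47418830e-02,
        1.67109550e-02, -2.75668691e-05]), 'ee_pos': array([ 258.17384479, -569.14625875,  241.39792921]), 'orientation': array([3.07065427e+00, 6.63823598e-01, 1.87743681e-05]), 'ft_force': array([-0.11770491,  0.21982487, -0.76516428]), 'moment': array([ 0.00662726, -0.01102189, -0.0112241 ]), 'grasp_force': 0.0, 'width': 87.69041027914872}
```

View pics/top0.png

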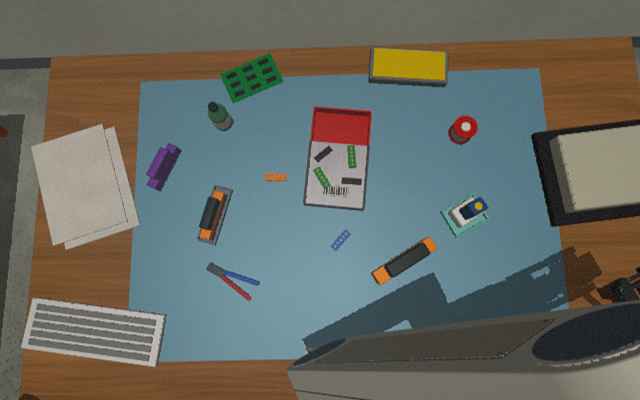

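View pics/side0.png

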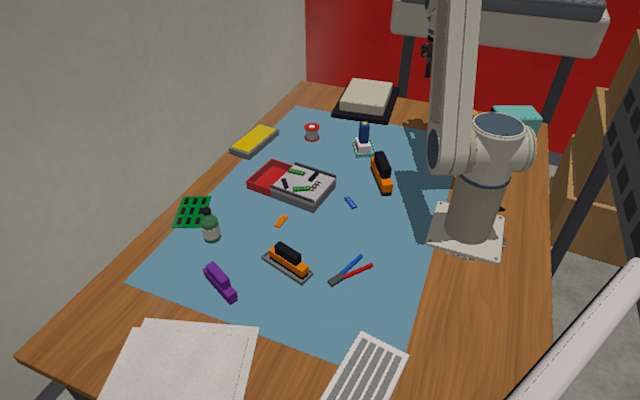

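Top view: the right scraper is the smaller orange one, in its rest at (212,214). The scanner in its cradle is at (466,213) and the plate is at about (337,175), with the tray towards the top. The decoys are the large orange scraper (404,260), the purple one (163,166), the orange strip (276,177) and the blue strip (341,240). The side view agrees. Next I fit box models to the masks.

```bash
cat >> h.py <<'E'
from scipy.optimize import minimize
# boxes: (x0,x1,y0,y1,z0,z1)
SC=[(-14,14,-65,65,0,38),(-13,13,-42,42,38,72)]
RE=[(-26,26,-79,79,0,14)]
CR=[(-40,40,-50,50,0,18)]
SN=[(-26,26,-36,36,0,40),(-17,17,-21,21,38,120)]
ST=[(-85,85,-81,81,0,45),(-85,85,-81,-75,45,55),(-85,85,75,81,45,55),(85,190,-81,81,0,35)]
CA=[(-26,26,-8,8,0,8)]; CC=[(-30,30,-10,10,0,6)]
up=lambda bs,z:[(a,b,c,d,e+z,f+z) for a,b,c,d,e,f in bs]
def sil(C,bs,p,S=4):
    K,M,t=C; m=np.zeros((400*S,640*S),np.uint8); c,s=np.cos(p[2]),np.sin(p[2])
    for b in bs:
        P=np.array([[p[0]+c*x-s*y,p[1]+s*x+c*y,z] for x in b[:2] for y in b[2:4] for z in b[4:]])
        q=(K@(M.T@(P-t).T)).T; q=q[:,:2]/q[:,2:]
        h=cv2.convexHull(((q+.5)*S).astype(np.float32)); cv2.fillConvexPoly(m,np.round(h*16).astype(np.int32),1,shift=4)
    return cv2.resize(m.astype(np.float32),(640,400),interpolation=cv2.INTER_AREA)
def fit(n,bs,mask,p0):
    C=cal(n); k=mask.astype(np.float32)
    def f(v):
        a=sil(C,bs,(p0[0]+v[0]*10,p0[1]+v[1]*10,p0[2]+v[2]*.1)); return 1-np.minimum(a,k).sum()/np.maximum(a,k).sum()
    r=min((minimize(f,[0,0,d],method="Nelder-Mead",options=dict(initial_simplex=np.array([[0,0,d],[2,0,d],[0,2,d],[0,0,d+2]]),xatol=.01,fatol=1e-4)) for d in(-2,0,2)),key=lambda r:r.fun)
    v=r.x; return np.round([p0[0]+v[0]*10,p0[1]+v[1]*10,p0[2]+v[2]*.1,1-r.fun],3)
def mask(n,l,pt,rad=25):
    m=np.zeros((400,640),bool)
    for f in spotter.regions_of(n,l):
        if np.hypot(*(np.array(f["point"])-pt))<rad: m|=f["region"].astype(bool); print(l,f["conf"],m.sum())
    return m
E
python3 - <<'E'
from h import *
optics.get_image("top")
a=mask("top","scraper",(212,214)); b=mask("top","rest",(214,214))
c=mask("top","scanner",(466,213)); d=mask("top","cradle",(466,215)); s=mask("top","station",(338,160),30)
np.savez("m.npz",a=a,b=b,c=c,d=d,s=s)
print("scraper",fit("top",up(SC,4),a,(447,337,-.25)))
print("rest",fit("top",up(SC,4)+RE,a|b,(447,337,-.25)))
print("scanner",fit("top",up(SN,4),c,(412,-310,.5)))
print("cradle",fit("top",up(SN,4)+CR,c|d,(412,-310,.5)))
print("station",fit("top",ST,s,(545,15,-.05)))
im=optics.get_image("top")[90:285,130:500]; cv2.imwrite("pics/c1.png",cv2.resize(im,None,fx=2.1,fy=2.1,interpolation=cv2.INTER_CUBIC))
E
```

```text
scraper 0.9 778
rest 0.94 432
scanner 0.77 718
cradle 0.78 582
station 0.85 5570
scraper [453.624 348.338   1.283   0.906]
rest [458.124 346.975  -1.879   0.912]
scanner [ 444.473 -323.776    0.559    0.927]
cradle [ 438.535 -324.598    0.488    0.946]
station [ 5.52881e+02  1.46050e+01 -1.25000e-01  8.86000e-01]
```

View pics/c1.png

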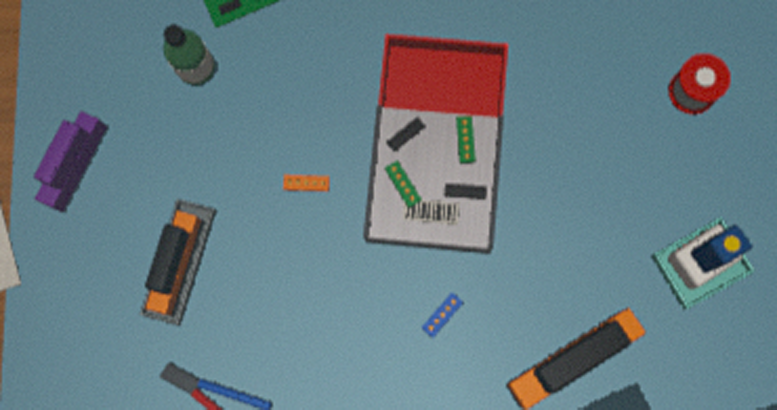

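```bash
cat >> h.py <<'E'
def pose():
    o=get_obs(); M=R.from_rotvec(o["orientation"]).as_matrix(); p=np.array(o["ee_pos"])
    return np.array([*p,np.degrees(np.arctan2(M[1,0],M[0,0]))])
def plan(wps,cyl=False,start=None,step=58,deg=10,ease=True):
    """wps: list of (x,y,z,ax_deg,open%) ; prints rows"""
    c=np.array(pose() if start is None else start,float); n_all=0
    for w in wps:
        a=c.copy(); b=np.array(w[:4],float); b[3]=a[3]+(b[3]-a[3]+180)%360-180
        st=w[5] if len(w)>5 else step
        if cyl: L=abs(np.arctan2(b[1],b[0])-np.arctan2(a[1],a[0]))*max(np.hypot(*a[:2]),np.hypot(*b[:2]))+np.hypot(0,b[2]-a[2])*.3
        else: L=np.linalg.norm(b[:3]-a[:3])
        n=int(max(1,np.ceil(L/st),np.ceil(abs(b[3]-a[3])/deg)))
        for i in range(1,n+1):
            f=i/n; t=a+(b-a)*f
            if cyl:
                r=np.hypot(*a[:2])*(1-f)+np.hypot(*b[:2])*f; th=np.arctan2(a[1],a[0])*(1-f)+np.arctan2(b[1],b[0])*f
                t[0],t[1]=r*np.cos(th),r*np.sin(th)
            d=t-c; g=np.radians(c[3]); X=np.array([np.cos(g),np.sin(g)]); Y=np.array([np.sin(g),-np.cos(g)])
            row=[round(float(d[:2]@X)/10,2),round(float(d[:2]@Y)/10,2),round(float(-d[2])/10,2),round(float(-d[3]),1),w[4]]
            c[:2]+=X*row[0]*10+Y*row[1]*10; c[2]-=row[2]*10; c[3]-=row[3]
            print(str(row).replace(' ',''),end=',\n' if n_all%10==9 else ','); n_all+=1
    print("\nend",c.round(1),n_all)
E
python3 - <<'E'
from h import *
m=np.load("m.npz")
def hull(k):
    k=cv2.morphologyEx(k.astype(np.uint8),cv2.MORPH_OPEN,np.ones((3,3))); h=cv2.convexHull(cv2.findNonZero(k)); o=np.zeros((400,640),np.uint8); cv2.fillConvexPoly(o,h,1); return o
print("station",fit("top",ST,hull(m["s"]),(550,12,-.12)))
print("rest",fit("top",up(SC,4)+RE,m["a"]|m["b"],(450,345,1.28)))
print("scraper",fit("top",up(SC,4),m["a"],(450,345,1.28)))
plan([(450,347,241,163,100)],cyl=True)
E
```

```text
station [ 5.52215e+02  1.44980e+01 -1.19000e-01  9.65000e-01]
rest [458.265 346.93    1.275   0.913]
scraper [453.78  348.478   1.281   0.906]
[5.6,-0.54,0.0,-6.9,100],[5.58,-0.36,0.0,-7.0,100],[5.57,-0.19,0.01,-6.9,100],[5.55,-0.02,-0.0,-6.9,100],[5.52,0.15,-0.0,-7.0,100],[5.48,0.32,0.0,-6.9,100],[5.45,0.48,0.0,-6.9,100],[5.41,0.65,0.0,-6.9,100],[5.36,0.8,0.01,-7.0,100],[5.3,0.97,-0.0,-6.9,100],
[5.25,1.12,-0.0,-6.9,100],[5.19,1.28,0.0,-7.0,100],[5.12,1.43,0.0,-6.9,100],[5.06,1.58,0.01,-6.9,100],[4.97,1.72,-0.0,-7.0,100],[4.9,1.86,-0.0,-6.9,100],[4.81,2.01,0.0,-6.9,100],[4.73,2.14,0.0,-6.9,100],[4.64,2.27,0.0,-7.0,100],[4.54,2.4,0.01,-6.9,100],

end [450.1 347.  241.  163. ] 20
```

move_arm:
  rows:
    - [5.6,-0.5,0,-7,100]
    - [5.6,-0.4,0,-7,100]
    - [5.6,-0.2,0,-7,100]
    - [5.5,0,0,-7,100]
    - [5.5,0.2,0,-7,100]
    - [5.5,0.3,0,-7,100]
    - [5.5,0.5,0,-7,100]
    - [5.4,0.6,0,-7,100]
    - [5.4,0.8,0,-7,100]
    - [5.3,1.0,0,-7,100]

```text
t: 2.3
ee_pos: [577.6, -140.7, 241.5]
orientation: [2.13, 2.309, 0.0]
ft_force: [0.5, -1.1, 0.2]
width: 87.8
grasp_force: 0.0
```

```bash
python3 - <<'E'
from h import *
print(pose())
im=optics.get_image("wrist"); cv2.imwrite("pics/w1.png",im)
optics.get_image("top")
P=proj("wrist",(552,14,45)); print(P)
s=mask("wrist","station",P,120)
h=cv2.convexHull(cv2.findNonZero(cv2.morphologyEx(s.astype(np.uint8),cv2.MORPH_OPEN,np.ones((3,3))))); o=np.zeros((400,640),np.uint8); cv2.fillConvexPoly(o,h,1)
print(fit("wrist",ST,o,(552,14,-.12)),cv2.boundingRect(h))
for f in spotter.find_in("wrist","chip_a")+spotter.find_in("wrist","label"): print(round(f["conf"],2),np.round(f["point"]),ray("wrist",f["point"],50).round())
E
```

```text
[ 577.56111144 -140.69195355  241.5104096    94.62916162]
[307.01997081  46.73201677]
station 0.63 28969
[ 5.54195e+02  1.24990e+01 -1.23000e-01  9.84000e-01] (221, 0, 273, 152)
0.86 [292.  10.] [535.  41.  50.]
0.84 [168.  45.] [402.  -1.  50.]
0.82 [369.  18.] [616.  40.  50.]
0.82 [347.  89.] [601. -31.  50.]
0.79 [286.  79.] [532. -26.  50.]
0.96 [372.  62.] [624.  -2.  50.]
0.54 [188. 272.] [ 411. -277.   50.]
```

View pics/w1.png

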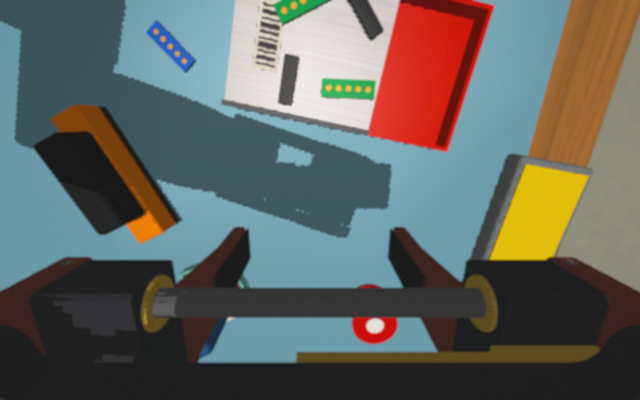

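Wrist view: label at (267,35), four chips on the plate, red tray on the right; the station fit agrees with the top camera (554, 12.5, -0.12). I continue to just short of the scraper to look from near.

move_arm:
  rows:
    - [5.3,1.1,0,-7,100]
    - [5.2,1.3,0,-7,100]
    - [5.1,1.4,0,-7,100]
    - [5.1,1.6,0,-7,100]
    - [5.0,1.7,0,-7,100]
    - [4.9,1.9,0,-7,100]
    - [4.8,2.0,0,-7,100]

```text
t: 3.42
ee_pos: [526.6, 219.4, 241.5]
orientation: [0.985, 2.982, 0.0]
ft_force: [0.5, -0.3, 0.1]
width: 87.7
grasp_force: 0.0
```

```bash
python3 - <<'E'
from h import *
print(pose())
im=optics.get_image("wrist"); cv2.imwrite("pics/w2.png",im)
P=proj("wrist",(455,348,40)); print(P)
s=mask("wrist","scraper",P,90); r=mask("wrist","rest",P,90)
print("scraper",fit("wrist",up(SC,4),s,(455,348,1.28)))
print("rest",fit("wrist",up(SC,4)+RE,s|r,(455,348,1.28)))
b=fit("wrist",up(SC,4),s,(455,348,1.28))
plan([(b[0],b[1],160,np.degrees(b[2])+90,100),(b[0],b[1],64,np.degrees(b[2])+90,100,30)])
E
```

```text
[526.61145071 219.36618996 241.49532909 143.43957621]
[371.15283752  72.06711059]
scraper 0.82 4154
rest 0.74 1871
scraper [455.109 346.558   1.272   0.914]
rest [460.183 345.899   1.273   0.917]
[4.42,1.99,2.71,-6.5,100],[4.16,2.47,2.72,-6.5,100],[3.86,2.93,2.71,-6.5,100],[0.0,-0.0,2.4,0.0,100],[0.0,-0.0,2.4,0.0,100],[0.0,-0.0,2.4,0.0,100],[0.0,-0.0,2.4,0.0,100],
end [455.1 346.6  64.  162.9] 7
```

View pics/w2.png

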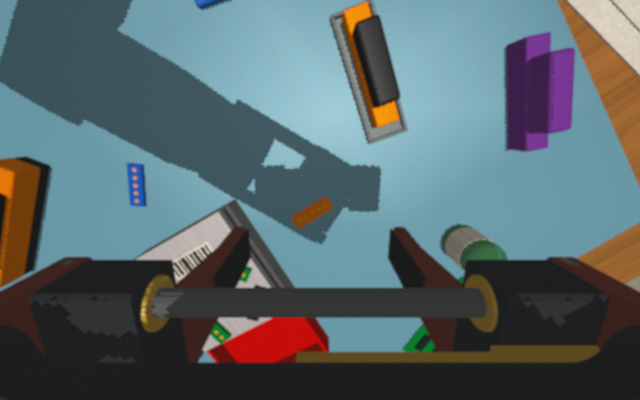

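The smaller orange scraper in its grey rest is at (365,70). Both fits agree: (455,347), yaw 1.273. Now I go to grasp it.

move_arm:
  rows:
    - [4.4,2.0,2.7,-6.5,100]
    - [4.2,2.5,2.7,-6.5,100]
    - [3.8,2.9,2.7,-6.5,100]
    - [0,0,2.4,0,100]
    - [0,0,2.4,0,100]
    - [0,0,2.4,0,100]
    - [0,0,2.4,0,100]
    - [0,0,0,0,100]

```text
t: 4.58
ee_pos: [456.2, 343.8, 62.9]
orientation: [-0.473, -3.104, 0.004]
ft_force: [-0.4, 0.6, 0.4]
width: 87.9
grasp_force: 0.0
```

move_arm:
  rows:
    - [0,0,0,0,20]
    - [0,0,0,0,20]
    - [0,0,0,0,20]
    - [0,0,0,0,20]
    - [0,0,0,0,20]
    - [0,0,0,0,20]

```text
t: 5.32
ee_pos: [455.7, 346.3, 64.4]
orientation: [-0.467, -3.107, 0.0]
ft_force: [-0.4, -0.4, -0.1]
width: 31.4
grasp_force: 0.0
```

```bash
python3 - <<'E'
from h import *
print(pose(),get_obs()["ft_force"],get_obs()["width"])
E
```

```text
[455.73038199 346.26512909  64.40705611 162.90719169] [-0.38805932 -0.44116621 -0.13641458] 31.43233447043725
```

move_arm:
  rows:
    - [0,0,0,0,5]
    - [0,0,0,0,5]
    - [0,0,0,0,5]
    - [0,0,0,0,5]

```text
t: 5.82
ee_pos: [455.8, 346.3, 64.4]
orientation: [0.467, 3.107, 0.0]
ft_force: [-0.7, 1.4, 0.6]
width: 25.9
grasp_force: 30.0
```

```bash
python3 - <<'E'
from h import *
p=pose(); print(p,get_obs()["width"])
S=np.array([553.5,13]);y=-.122
def st(x,yy=0): c,s=np.cos(y),np.sin(y); return S+[c*x-s*yy,s*x+c*yy]
a=np.degrees(y)+90
q=st(-150); r=st(-105)
print(st(-105),st(105),a)
plan([(p[0],p[1],180,p[3],5),(*q,180,a,5),(*r,106,a,5)])
E
```

```text
[455.83115442 346.30533873  64.41770595 162.89555928] 25.882223470625892
[449.28044127  25.7782463 ] [6.57719559e+02 2.21753700e-01] 83.00991489940395
[0.0,0.0,-5.78,-0.0,5],[0.0,0.0,-5.78,-0.0,5],[-0.55,-3.95,0.0,10.0,5],[-1.22,-3.8,0.0,10.0,5],[-1.87,-3.53,0.0,10.0,5],[-2.45,-3.15,0.0,9.9,5],[-2.95,-2.68,0.0,10.0,5],[-3.37,-2.13,0.0,10.0,5],[-3.7,-1.51,0.0,10.0,5],[-3.9,-0.84,0.0,10.0,5],
[0.0,2.25,3.7,-0.0,5],[0.01,2.25,3.7,-0.0,5],
end [449.3  25.8 106.   83. ] 12
```

move_arm:
  rows:
    - [0,0,-2.5,0,5]
    - [0,0,-4.5,0,5]
    - [0,0,-4.6,0,5]
    - [-0.6,-4.0,0,10,5]
    - [-1.2,-3.8,0,10,5]
    - [-1.9,-3.5,0,10,5]
    - [-2.4,-3.2,0,10,5]
    - [-3.0,-2.7,0,10,5]
    - [-3.4,-2.1,0,10,5]
    - [-3.7,-1.5,0,10,5]

```text
t: 7.08
ee_pos: [410.5, 68.1, 180.2]
orientation: [-2.171, -2.271, 0.001]
ft_force: [-1.0, -1.1, -2.5]
width: 26.2
grasp_force: 30.0
```

move_arm:
  rows:
    - [-3.9,-0.8,0,10,5]
    - [0,2.2,2,0,5]
    - [0,2.2,2,0,5]
    - [0,0,0,0,5]
    - [0,0,0,0,5]

```text
t: 7.7
ee_pos: [447.9, 24.6, 140.3]
orientation: [-2.354, -2.079, 0.002]
ft_force: [0.7, -0.2, -2.4]
width: 26.0
grasp_force: 30.0
```

```bash
python3 - <<'E'
from h import *
p=pose(); print(p,get_obs()["width"])
cv2.imwrite("pics/t3.png",cv2.resize(optics.get_image("top")[90:240,270:410],None,fx=4,fy=4,interpolation=cv2.INTER_CUBIC))
S=np.array([553.5,13]);y=-.122
def st(x,yy=0): c,s=np.cos(y),np.sin(y); return S+[c*x-s*yy,s*x+c*yy]
a=np.degrees(y)+90
q=st(-84)
plan([(*q,140,a,5),(*q,106,a,5,18)])
E
```

```text
[447.8839326   24.63641191 140.31880506  82.89999068] 26.014682615213193
[0.12,2.21,0.06,-0.1,5],[0.0,0.0,1.7,0.0,5],[0.0,0.0,1.7,0.0,5],
end [470.1  23.2 106.   83. ] 3
```

View pics/t3.png

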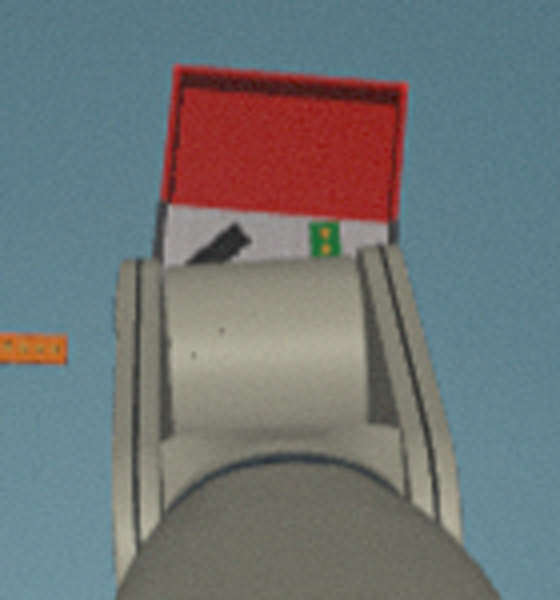

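The arm hides the near half of the plate in this view; the two visible chips and the tray (70–215 rows in the crop) are where I expected. I lower the scraper.

move_arm:
  rows:
    - [0.1,2.2,0,0,5]
    - [0,0,1.7,0,5]
    - [0,0,1.4,0,5]
    - [0,0,0.3,0,5]
    - [0,0,0,0,5]
    - [0,0,0,0,5]

```text
t: 8.5
ee_pos: [471.0, 22.9, 106.8]
orientation: [2.354, 2.079, 0.001]
ft_force: [-0.5, 0.6, -1.8]
width: 25.8
grasp_force: 30.0
```

```bash
python3 - <<'E'
from h import *
p=pose(); print(p,get_obs()["ft_force"])
S=np.array([553.5,13]);y=-.122
def st(x,yy=0): c,s=np.cos(y),np.sin(y); return S+[c*x-s*yy,s*x+c*yy]
plan([(*st(100),105.4,83.01,5,14)])
E
```

```text
[471.02918865  22.92633462 106.78403208  82.89675668] [-0.50880625  0.63976025 -1.83474488]
[0.0,1.31,0.01,-0.0,5],[0.01,1.31,0.01,-0.0,5],[0.0,1.3,0.01,-0.0,5],[0.01,1.31,0.01,-0.0,5],[-0.0,1.31,0.01,-0.0,5],[0.0,1.31,0.01,-0.0,5],[0.01,1.3,0.01,-0.1,5],[-0.0,1.31,0.01,0.0,5],[0.0,1.31,0.01,0.0,5],[0.0,1.31,0.01,0.0,5],
[0.0,1.3,0.01,0.0,5],[0.01,1.31,0.01,0.0,5],[-0.0,1.31,0.01,-0.0,5],[-0.0,1.31,0.01,-0.0,5],
end [652.8   0.8 105.4  83. ] 14
```

move_arm:
  rows:
    - [0,0,0.12,0,5]
    - [0,0,0,0,5]
    - [0,1.0,0,0,5]
    - [0,1.3,0,0,5]
    - [0,1.3,0,0,5]
    - [0,1.3,0,0,5]
    - [0,1.3,0,0,5]
    - [0,1.3,0,0,5]
    - [0,1.3,0,0,5]
    - [0,1.3,0,0,5]

```text
t: 9.75
ee_pos: [572.2, 10.2, 105.1]
orientation: [2.355, 2.079, 0.001]
ft_force: [-0.9, -0.2, -1.7]
width: 26.3
grasp_force: 29.9
```

```bash
python3 - <<'E'
from h import *
p=pose(); print(p,get_obs()["ft_force"])
cv2.imwrite("pics/w4.png",optics.get_image("wrist"))
E
```

```text
[572.22533677  10.22938014 105.05543717  82.89230824] [-0.89066119 -0.18973931 -1.66915862]
```

View pics/w4.png

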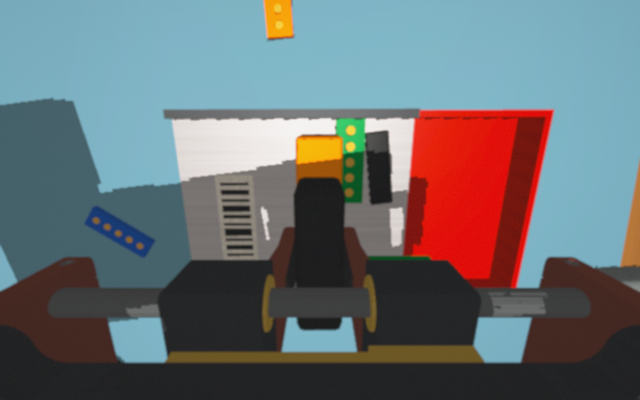

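The scraper (orange end at (318,155)) is between the fences, with the chips collected ahead of it, and the plate and label behind are clean. I continue past the edge.

move_arm:
  rows:
    - [0,1.3,0,0,5]
    - [0,1.3,0,0,5]
    - [0,1.3,0,0,5]
    - [0,1.3,0,0,5]
    - [0,1.3,0,0,5]
    - [0,1.3,0,0,5]
    - [0,0.8,0,0,5]
    - [0,0,0,0,5]
    - [0,0,0,0,5]

```text
t: 10.92
ee_pos: [655.9, -0.2, 105.0]
orientation: [-2.354, -2.079, 0.001]
ft_force: [0.0, 0.5, -1.7]
width: 26.1
grasp_force: 29.9
```

```bash
python3 - <<'E'
from h import *
p=pose(); print(p,get_obs()["ft_force"])
cv2.imwrite("pics/w5.png",optics.get_image("wrist"))
E
```

```text
[ 6.55934291e+02 -2.37368228e-01  1.04977898e+02  8.28982833e+01] [ 0.025867    0.46122866 -1.7266448 ]
```

View pics/w5.png

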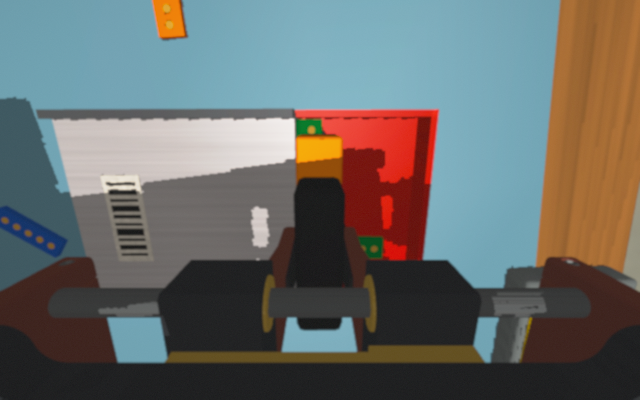

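```bash
python3 - <<'E'
from h import *
p=pose()
s=[*p[:2],180,p[3]]
plan([(455.8,346.3,180,162.9,5)],cyl=True,start=s,step=50)
E
```

```text
[4.5,-1.66,-0.0,-8.9,5],[4.55,-1.28,-0.0,-8.9,5],[4.57,-0.9,-0.0,-8.9,5],[4.57,-0.52,-0.0,-8.9,5],[4.53,-0.15,-0.0,-8.8,5],[4.46,0.2,-0.0,-8.9,5],[4.36,0.55,-0.0,-8.9,5],[4.24,0.88,-0.0,-8.9,5],[4.1,1.2,-0.0,-8.9,5],
end [455.8 346.3 180.  162.9] 9
```

move_arm:
  rows:
    - [0,0,-2.5,0,5]
    - [0,0,-5,0,5]
    - [4.5,-1.7,0,-8.9,5]
    - [4.6,-1.3,0,-8.9,5]
    - [4.6,-0.9,0,-8.9,5]
    - [4.6,-0.5,0,-8.9,5]
    - [4.5,-0.1,0,-8.9,5]
    - [4.5,0.2,0,-8.9,5]
    - [4.4,0.6,0,-8.9,5]
    - [4.2,0.9,0,-8.9,5]

```text
t: 12.22
ee_pos: [486.7, 320.5, 180.3]
orientation: [0.696, 3.063, 0.0]
ft_force: [-0.4, 0.2, -2.2]
width: 25.5
grasp_force: 30.0
```

move_arm:
  rows:
    - [4.0,1.2,0,-8.9,5]
    - [0,0,2.0,0,5]
    - [0,0,0,0,5]
    - [0,0,0,0,5]

```text
t: 12.72
ee_pos: [457.6, 347.5, 160.6]
orientation: [0.465, 3.107, 0.0]
ft_force: [0.0, -0.3, -1.8]
width: 26.0
grasp_force: 30.0
```

```bash
python3 - <<'E'
from h import *
p=pose(); print(p,get_obs()["ft_force"])
im=optics.get_image("top")[95:225,190:390]; cv2.imwrite("pics/t6.png",cv2.resize(im,None,fx=4,fy=4,interpolation=cv2.INTER_CUBIC))
plan([(455.8,346.3,p[2],162.9,5),(455.8,346.3,65,162.9,5,25)])
E
```

```text
[457.59680286 347.47770726 160.61913231 162.95905226] [ 0.0176632  -0.26825    -1.76687471]
[0.16,-0.17,0.02,0.0,5],[0.0,-0.0,2.39,0.0,5],[0.0,-0.0,2.39,0.0,5],[0.0,-0.0,2.39,0.0,5],[0.0,-0.0,2.39,0.0,5],
end [455.8 346.3  65.  162.9] 5
```

View pics/t6.png

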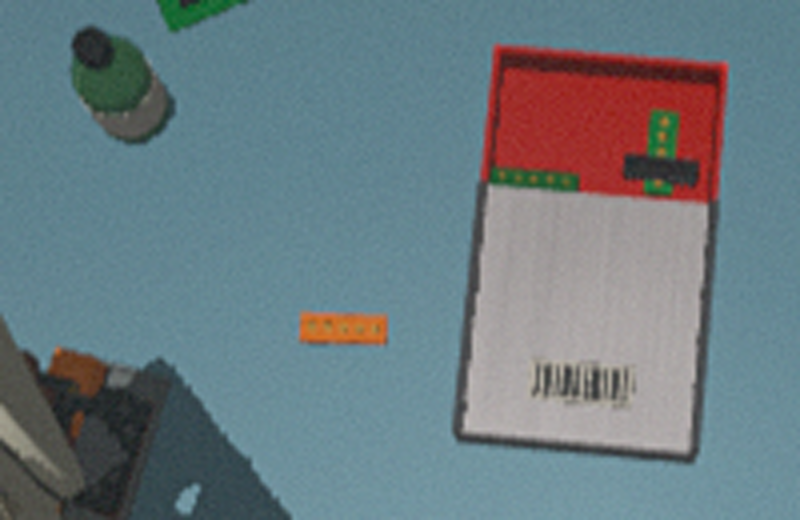

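The plate and label are clean; two greens and one black show in the tray. The second black is hidden behind the plate edge, so I will check it numerically later. Now I put the scraper down.

move_arm:
  rows:
    - [0.15,-0.15,0,0,5]
    - [0,0,2.4,0,5]
    - [0,0,2.4,0,5]
    - [0,0,2.4,0,5]
    - [0,0,1.5,0,5]
    - [0,0,0.7,0,5]
    - [0,0,0.1,0,5]
    - [0,0,0,0,5]
    - [0,0,0,0,5]

```text
t: 13.9
ee_pos: [455.8, 347.0, 65.9]
orientation: [0.464, 3.106, 0.001]
ft_force: [-0.8, -0.9, -2.7]
width: 25.6
grasp_force: 30.0
```

```bash
python3 - <<'E'
from h import *
p=pose(); print(p,get_obs()["ft_force"])
E
```

```text
[455.78265088 346.97903589  65.86425861 163.00001307] [-0.77277808 -0.89060062 -2.72458442]
```

move_arm:
  rows:
    - [0,0,0.1,0,5]
    - [0,0,0.05,0,5]
    - [0,0,0,0,5]

```text
t: 14.28
ee_pos: [455.6, 346.8, 63.9]
orientation: [0.464, 3.107, 0.0]
ft_force: [0.4, -0.1, 1.2]
width: 25.9
grasp_force: 30.0
```

move_arm:
  rows:
    - [0,0,0,0,40]
    - [0,0,0,0,70]
    - [0,0,0,0,100]
    - [0,0,0,0,100]
    - [0,0,0,0,100]
    - [0,0,0,0,100]
    - [0,0,-3,0,100]
    - [0,0,-5,0,100]
    - [0,0,-5,0,100]
    - [0,0,-4,0,100]

```text
t: 15.52
ee_pos: [455.6, 346.8, 235.8]
orientation: [0.464, 3.106, 0.002]
ft_force: [-0.2, 0.1, -0.4]
width: 87.8
grasp_force: 0.0
```

```bash
python3 - <<'E'
from h import *
p=pose(); print(p,get_obs()["ft_force"])
# pause on the -y side of the tray, camera (73 mm ahead along tool x) looking at it
q=(660,-130,235,83,100)
plan([q],cyl=True)
E
```

```text
[455.60092083 346.80275341 235.84757889 162.99692785] [-0.21042105  0.05506864 -0.40290243]
[-4.46,-2.23,0.01,8.0,100],[-4.64,-2.02,0.01,8.0,100],[-4.81,-1.82,0.01,8.0,100],[-4.99,-1.58,0.0,8.0,100],[-5.14,-1.35,0.01,8.0,100],[-5.28,-1.09,0.01,8.0,100],[-5.42,-0.82,0.01,8.0,100],[-5.53,-0.55,0.01,8.0,100],[-5.64,-0.27,0.01,8.0,100],[-5.73,0.04,0.0,8.0,100],

end [ 660. -130.  235.   83.] 10
```

move_arm:
  rows:
    - [-4.5,-2.2,0,8,100]
    - [-4.6,-2.0,0,8,100]
    - [-4.8,-1.8,0,8,100]
    - [-5.0,-1.6,0,8,100]
    - [-5.1,-1.3,0,8,100]
    - [-5.3,-1.1,0,8,100]
    - [-5.4,-0.8,0,8,100]
    - [-5.5,-0.5,0,8,100]
    - [-5.6,-0.3,0,8,100]
    - [-5.7,0,0,8,100]

```text
t: 16.77
ee_pos: [660.0, -129.6, 233.6]
orientation: [2.358, 2.076, 0.0]
ft_force: [-0.1, 0.5, -0.2]
width: 87.9
grasp_force: 0.0
```

```bash
python3 - <<'E'
from h import *
print(pose())
im=optics.get_image("wrist")
for f in spotter.find_in("wrist","chip_a"): print(round(f["conf"],2),np.round(f["point"]),ray("wrist",f["point"],10).round())
t=optics.get_image("top")[175:260,180:250]; 
a=im[0:230,150:550]
t=cv2.resize(t,(350,425)); a=cv2.resize(a,(440,253)); o=np.zeros((425,790,3),np.uint8); o[:,:350]=t; o[:253,350:]=a
cv2.imwrite("pics/f.png",o)
plan([(439,-324,235,120.5-5,100)],cyl=True)
E
```

```text
[ 660.00262822 -129.57548798  233.56987907   82.74290699]
0.96 [291.  32.] [650.  45.  10.]
0.92 [331. 111.] [686. -49.  10.]
0.77 [85. 95.] [387.   9.  10.]
0.65 [306.  28.] [669.  47.  10.]
0.62 [314. 109.] [665. -44.  10.]
[-4.61,-2.61,-0.03,-5.5,100],[-3.95,-3.31,-0.02,-5.4,100],[-3.2,-3.86,-0.03,-5.5,100],[-2.38,-4.25,-0.03,-5.4,100],[-1.52,-4.48,-0.02,-5.5,100],[-0.66,-4.55,-0.03,-5.4,100],
end [ 439.  -324.   235.   115.5] 6
```

View pics/f.png

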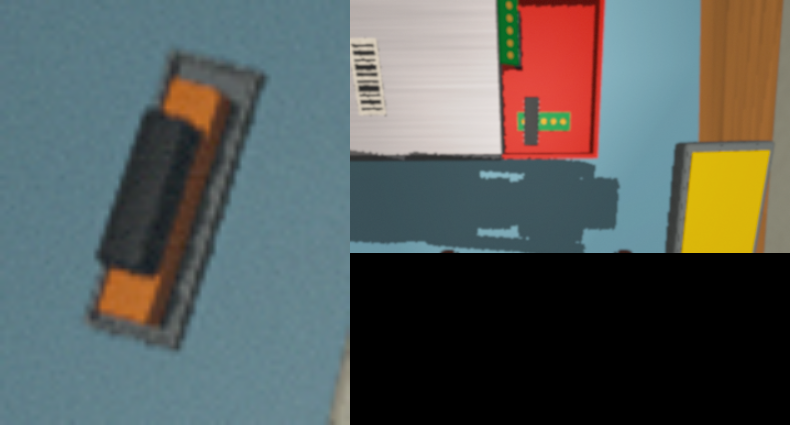

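All four chips are in the tray, in two stacks in the wrist view, and the scraper stands in its rest. Now I check the label and go for the scanner.

```bash
python3 - <<'E'
from h import *
print(ray("wrist",(165.5,70),45).round(1))
for f in spotter.find_in("wrist","label"): print(round(f["conf"],2),np.round(f["point"]),ray("wrist",f["point"],45).round())
P=proj("wrist",(552,14,45)); s=mask("wrist","station",P,150)
h=cv2.convexHull(cv2.findNonZero(cv2.morphologyEx(s.astype(np.uint8),cv2.MORPH_OPEN,np.ones((3,3))))); o=np.zeros((400,640),np.uint8); cv2.fillConvexPoly(o,h,1)
print(fit("wrist",ST,o,(552,14,-.12)),cv2.boundingRect(h))
plan([(500,-420,240,115,100)],cyl=True)
E
```

```text
[509.2  18.2  45. ]
0.96 [246.  68.] [596.  11.  45.]
station 0.88 33938
[ 5.52515e+02  1.40630e+01 -1.12000e-01  9.85000e-01] (117, 0, 265, 148)
[-5.6,-0.94,-0.11,-5.3,100],[-5.32,-1.91,-0.11,-5.4,100],[-4.87,-2.81,-0.11,-5.3,100],[-4.28,-3.61,-0.11,-5.3,100],[-3.56,-4.28,-0.11,-5.4,100],[-2.72,-4.83,-0.11,-5.3,100],
end [ 500. -420.  240.  115.] 6
```

move_arm:
  rows:
    - [-5.6,-0.9,-0.1,-5.3,100]
    - [-5.3,-1.9,-0.1,-5.3,100]
    - [-4.9,-2.8,-0.1,-5.3,100]
    - [-4.3,-3.6,-0.1,-5.3,100]
    - [-3.6,-4.3,-0.1,-5.4,100]
    - [-2.7,-4.8,-0.1,-5.3,100]
    - [0,0,0,0,100]

```text
t: 17.9
ee_pos: [499.4, -421.4, 239.9]
orientation: [-1.692, -2.647, 0.0]
ft_force: [0.6, 0.8, -0.5]
width: 88.1
grasp_force: 0.0
```

```bash
python3 - <<'E'
from h import *
print(pose())
im=optics.get_image("wrist")
P=proj("wrist",(442,-324,60)); print(P)
s=mask("wrist","scanner",P,80); r=mask("wrist","cradle",P,80)
b=fit("wrist",up(SN,4),s,(442,-324,.53)); print("scanner",b)
print("cradle",fit("wrist",up(SN,4)+CR,s|r,(442,-324,.53)))
# handle blue only -> check
hsv=cv2.cvtColor(im,cv2.COLOR_BGR2HSV); m=s&(cv2.inRange(hsv,(100,120,0),(130,255,255))>0); print(m.sum())
E
```

```text
[ 499.38519626 -421.40147958  239.85470708  114.83424769]
[306.99320764  85.55417525]
scanner 0.65 3021
cradle 0.97 2411
scanner [ 447.971 -323.203    0.539    0.927]
cradle [ 441.644 -323.919    0.477    0.944]
1322
```

```bash
python3 - <<'E'
from h import *
for n in("wrist","top"):
    im=optics.get_image(n); hsv=cv2.cvtColor(im,cv2.COLOR_BGR2HSV); P=proj(n,(444,-324,124))
    m=cv2.inRange(hsv,(18,100,80),(38,255,255)); k,l,st,ce=cv2.connectedComponentsWithStats(m)
    i=min(range(1,k),key=lambda i:np.hypot(*(ce[i]-P))); print(n,P.round(),ce[i].round(1),st[i,4],ray(n,ce[i],126).round(1))
plan([(446,-323.5,200,120.5,100),(446,-323.5,99,120.5,100,30)])
E
```

```text
wrist [304.  78.] [305.7  78.6] 378 [ 445.6 -324.3  126. ]
top [478. 205.] [476.4 204. ] 10 [ 447.  -319.1  126. ]
[3.67,-0.35,1.32,-1.8,100],[3.67,-0.24,1.32,-1.8,100],[3.68,-0.12,1.33,-1.9,100],[-0.0,0.0,2.52,0.0,100],[-0.0,0.0,2.53,0.0,100],[-0.0,0.0,2.52,0.0,100],[-0.0,0.0,2.53,0.0,100],
end [ 446.  -323.5   99.   120.5] 7
```

move_arm:
  rows:
    - [3.7,-0.3,1.3,-1.9,100]
    - [3.7,-0.2,1.3,-1.9,100]
    - [3.6,-0.1,1.3,-1.9,100]
    - [0,0,2.5,0,100]
    - [0,0,2.5,0,100]
    - [0,0,2.5,0,100]
    - [0,0,2.5,0,100]
    - [0,0,0,0,100]
    - [0,0,0,0,100]

```text
t: 19.27
ee_pos: [446.7, -324.6, 101.4]
orientation: [1.555, 2.729, -0.0]
ft_force: [0.5, -0.6, -0.6]
width: 87.7
grasp_force: 0.0
```

```bash
python3 - <<'E'
from h import *
p=pose(); print(p,get_obs()["ft_force"]); plan([(446,-324,99,120.5,100)])
E
```

```text
[ 446.71461775 -324.57424881  101.39612684  120.66455488] [ 0.4919356  -0.55853041 -0.55612388]
[0.09,-0.03,0.24,0.2,100],
end [ 446.  -324.    99.   120.5] 1
```

move_arm:
  rows:
    - [0.1,0,0.2,0,100]
    - [0,0,0,0,40]
    - [0,0,0,0,40]
    - [0,0,0,0,40]
    - [0,0,0,0,20]
    - [0,0,0,0,10]
    - [0,0,0,0,10]
    - [0,0,0,0,10]
    - [0,0,0,0,10]

```text
t: 20.4
ee_pos: [445.3, -324.0, 98.6]
orientation: [-1.557, -2.729, 0.0]
ft_force: [1.0, -0.0, -0.0]
width: 34.2
grasp_force: 29.9
```

```bash
python3 - <<'E'
from h import *
p=pose(); print(p,get_obs()["ft_force"],get_obs()["width"],get_obs()["grasp_force"])
s=[*p[:2],p[2]+160,p[3]]; zoff=p[2]-4
plan([(509,18.3,s[2],83.2,10)],cyl=True,start=s,step=48)
print("target z",145+zoff)
E
```

```text
[ 445.27741154 -324.02380166   98.62070677  120.59737757] [ 0.98179648 -0.01514467 -0.02959707] 34.202924275110085 29.93758499622345
[2.44,3.88,-0.0,4.7,10],[3.03,3.39,-0.0,4.6,10],[3.5,2.82,-0.0,4.7,10],[3.89,2.18,-0.0,4.7,10],[4.15,1.49,-0.0,4.7,10],[4.3,0.78,-0.0,4.6,10],[4.33,0.07,-0.0,4.7,10],[4.23,-0.65,-0.0,4.7,10],
end [509.   18.3 258.6  83.2] 8
target z 239.6207067677937
```

move_arm:
  rows:
    - [0,0,-3,0,10]
    - [0,0,-5,0,10]
    - [2.4,3.9,-3,4.7,10]
    - [3.0,3.4,-3,4.7,10]
    - [3.5,2.8,0,4.7,10]
    - [3.9,2.2,0,4.7,10]
    - [4.2,1.5,0,4.7,10]
    - [4.3,0.8,0,4.7,10]
    - [4.3,0.1,0,4.6,10]
    - [4.2,-0.7,0,4.6,10]

```text
t: 21.65
ee_pos: [509.9, 19.2, 238.4]
orientation: [-2.352, -2.083, 0.0]
ft_force: [1.1, -0.1, -1.4]
width: 33.8
grasp_force: 29.9
```

move_arm:
  rows:
    - [0,0,0,0,10]
    - [0,0,0,0,10]

```text
t: 21.9
ee_pos: [510.1, 17.5, 238.5]
orientation: [2.348, 2.087, -0.001]
ft_force: [0.4, -0.4, -2.0]
width: 33.9
grasp_force: 29.9
```

```bash
python3 - <<'E'
from h import *
p=pose(); print(p,get_obs()["width"])
plan([(509,18.3,239.6,83.2,10)])
E
```

```text
[510.06527262  17.51665362 238.54085114  83.28462585] 33.88189485295304
[0.07,-0.11,-0.11,0.1,10],
end [509.1  18.3 239.6  83.2] 1
```

Adjust slightly, then hold for about 3 s.

move_arm:
  rows:
    - [0.05,-0.1,-0.1,0,10]
    - [0,0,0,0,10]
    - [0,0,0,0,10]
    - [0,0,0,0,10]
    - [0,0,0,0,10]
    - [0,0,0,0,10]
    - [0,0,0,0,10]
    - [0,0,0,0,10]
    - [0,0,0,0,10]
    - [0,0,0,0,10]

```text
t: 23.15
ee_pos: [509.2, 18.4, 239.7]
orientation: [-2.349, -2.086, -0.0]
ft_force: [-0.3, 0.3, -2.2]
width: 34.2
grasp_force: 29.9
```

```bash
python3 - <<'E'
from h import *
im=optics.get_image("wrist"); print(pose())
for f in spotter.find_in("wrist","scanner")[:2]: print(round(f["conf"],2),np.round(f["point"]))
E
```

```text
[509.20782472  18.41335282 239.68371619  83.19934329]
0.81 [321. 229.]
```

move_arm:
  rows:
    - [0,0,0,0,10]
    - [0,0,0,0,10]
    - [0,0,0,0,10]
    - [0,0,0,0,10]
    - [0,0,0,0,10]
    - [0,0,0,0,10]
    - [0,0,0,0,10]
    - [0,0,0,0,10]
    - [0,0,0,0,10]
    - [0,0,0,0,10]

```text
t: 24.5
ee_pos: [509.2, 18.4, 239.7]
orientation: [-2.349, -2.086, -0.0]
ft_force: [-0.4, -0.5, -2.3]
width: 33.7
grasp_force: 29.9
```

move_arm:
  rows:
    - [0,0,0,0,10]
    - [0,0,0,0,10]
    - [0,0,0,0,10]
    - [0,0,0,0,10]
    - [0,0,0,0,10]

```text
t: 25.12
ee_pos: [509.2, 18.4, 239.7]
orientation: [2.349, 2.086, 0.0]
ft_force: [-0.0, 0.5, -1.9]
width: 33.9
grasp_force: 29.9
```

```bash
python3 - <<'E'
from h import *
p=pose(); print(p,get_obs()["width"])
plan([(443.8,-324,p[2],119.5,10)],cyl=True,step=48)
E
```

```text
[509.23408286  18.3986661  239.68106842  83.19572118] 33.941926503919134
[-4.18,0.98,-0.0,-4.5,10],[-4.33,0.29,-0.0,-4.6,10],[-4.36,-0.43,-0.0,-4.5,10],[-4.27,-1.14,-0.0,-4.6,10],[-4.06,-1.85,-0.0,-4.5,10],[-3.74,-2.5,-0.0,-4.5,10],[-3.32,-3.1,-0.0,-4.6,10],[-2.79,-3.64,-0.0,-4.5,10],
end [ 443.8 -324.   239.7  119.5] 8
```

move_arm:
  rows:
    - [-4.2,1.0,0,-4.5,10]
    - [-4.3,0.3,0,-4.6,10]
    - [-4.4,-0.4,0,-4.5,10]
    - [-4.3,-1.1,0,-4.6,10]
    - [-4.1,-1.9,0,-4.5,10]
    - [-3.7,-2.5,0,-4.5,10]
    - [-3.3,-3.1,0,-4.6,10]
    - [-2.8,-3.6,0,-4.5,10]
    - [0,0,5.0,0,10]
    - [0,0,5.0,0,10]

```text
t: 26.38
ee_pos: [444.7, -325.6, 139.2]
orientation: [1.584, 2.71, -0.0]
ft_force: [-0.3, -0.0, -1.6]
width: 33.9
grasp_force: 29.9
```

move_arm:
  rows:
    - [0,0,0,0,10]
    - [0,0,0,0,10]

```text
t: 26.62
ee_pos: [445.5, -324.9, 141.0]
orientation: [1.582, 2.713, -0.0]
ft_force: [-0.1, 0.8, -1.3]
width: 34.0
grasp_force: 29.9
```

```bash
python3 - <<'E'
from h import *
p=pose(); print(p)
plan([(444.3,-324,99,119.8,10,15)])
E
```

```text
[ 445.46469279 -324.89533337  140.99834353  119.51074868]
[0.05,-0.02,1.4,-0.1,10],[0.04,-0.02,1.4,-0.1,10],[0.05,-0.02,1.4,-0.1,10],
end [ 444.3 -324.    99.   119.8] 3
```

move_arm:
  rows:
    - [0.1,0,1.5,0,10]
    - [0,0,1.5,0,10]
    - [0,0,1.0,0,10]
    - [0,0,0,0,10]
    - [0,0,0,0,10]
    - [0,0,0.1,0,10]
    - [0,0,0,0,10]

```text
t: 27.5
ee_pos: [444.1, -323.5, 98.7]
orientation: [-1.583, -2.714, -0.0]
ft_force: [0.6, -0.1, -1.3]
width: 34.3
grasp_force: 30.0
```

```bash
python3 - <<'E'
from h import *
print(pose(),get_obs()["ft_force"])
E
```

```text
[ 444.0731802  -323.52111001   98.67516665  119.49042457] [ 0.62632999 -0.12113637 -1.28492807]
```

move_arm:
  rows:
    - [0,0,0.05,0,10]
    - [0,0,0,0,10]
    - [0,0,0,0,50]
    - [0,0,0,0,80]
    - [0,0,0,0,100]
    - [0,0,0,0,100]
    - [0,0,0,0,100]
    - [0,0,-2,0,100]
    - [0,0,-5,0,100]
    - [0,0,-5,0,100]

```text
t: 28.75
ee_pos: [443.8, -323.3, 219.1]
orientation: [-1.582, -2.713, -0.0]
ft_force: [0.5, -0.3, -0.4]
width: 88.0
grasp_force: 0.0
```

move_arm:
  rows:
    - [-4,0,-3,0,100]
    - [-5,0,0,0,100]
    - [-4,0,0,0,100]
    - [0,0,0,0,100]

```text
t: 29.25
ee_pos: [508.8, -438.6, 247.7]
orientation: [1.584, 2.712, -0.0]
ft_force: [0.0, 0.0, 0.5]
width: 87.7
grasp_force: 0.0
```

```bash
python3 - <<'E'
from h import *
print(pose())
im=optics.get_image("wrist"); P=proj("wrist",(444,-324,60))
s=mask("wrist","scanner",P,80); r=mask("wrist","cradle",P,80)
print(fit("wrist",up(SN,4),s,(444,-324,.52)),fit("wrist",up(SN,4)+CR,s|r,(442,-324,.5)))
hsv=cv2.cvtColor(im,cv2.COLOR_BGR2HSV); P=proj("wrist",(444,-324,124)); m=cv2.inRange(hsv,(18,100,80),(38,255,255)); k,l,st,ce=cv2.connectedComponentsWithStats(m)
i=min(range(1,k),key=lambda i:np.hypot(*(ce[i]-P))); print("button",ray("wrist",ce[i],126).round(1))
optics.get_image("top"); a=mask("top","scraper",(212,214)); print("scraper",fit("top",up(SC,4),a,(454,347,1.28)))
for l,z in [("spool",55),("flux",120),("pliers",12),("chip_a",10)]:
    for f in spotter.find_in("top",l): print(l,round(f["conf"],2),np.round(f["point"]))
E
```

```text
[ 508.81098142 -438.59147128  247.7466325   119.42336254]
scanner 0.94 3369
cradle 0.56 2494
[ 442.856 -322.807    0.515    0.944] [ 437.917 -323.543    0.474    0.967]
button [ 442.6 -321.1  126. ]
scraper 0.93 693
scraper 0.74 1084
scraper [455.578 339.258   1.228   0.719]
spool 0.72 [460. 130.]
flux 0.68 [340. 163.]
flux 0.57 [216. 118.]
pliers 0.8 [228. 275.]
chip_a 0.73 [339. 240.]
chip_a 0.58 [357. 130.]
chip_a 0.54 [322. 138.]
chip_a 0.52 [276. 177.]
chip_a 0.47 [354. 139.]
```

```bash
python3 -c "
from workcell import close_job; print(close_job())"
```

```text
the job is handed in; nothing more can be done
None
```

The job is handed in at about 29 s: all four chips are in the tray, the scraper is back upright in its rest, the label was scanned for about 3 s from about 10 cm, and the scanner stands in its cradle; the spool, bottle and pliers were not touched.

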